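# Gather the crowns at the pouring lip of the covered dish, then uncover it

## Robot

A 7-joint arm with a two-finger parallel gripper is mounted at the origin on the work surface. World frame = base frame: x ahead of the robot, y to its left, z up, the work surface at z = 0. Lengths are in m, angles in rad, forces in N, time in s.
With the tool pointing down it reaches from about 0.425 to 0.925 m from the base axis. Payload 6.8 kg.
Tool frame: the origin (TCP) lies midway between the tips of the shut fingers; the grasp point (between the pads) lies 19 mm behind it (bot.pinch_z is the distance from the TCP to the grasp point, in m); x points along the fingers, y is the direction in which the jaws open and shut, and the axes are right-handed (so a half turn about x gives the same grasp; the last joint's range is limited). The gripper opens to 85 mm and grips with 20 to 120 N. Pads are 22 mm wide; open, the fingers measure 114 mm over their backs; the gripper's body (76 mm by 85 mm) begins 54 mm behind the grasp point. The pads swing forward as they close: fully open they stand 13 mm farther back than shut.
Start: joints at [1.205, 0.477, 0.022, 1.555, -0.011, 1.109, -0.083], TCP at [0.172, -0.653, 0.231] pointing down, gripper open.
Joint ranges: [-2.96, 2.96], [-0.34, 2.1], [-1.41, 1.46], [0.24, 2.44], [-1.37, 4.51], [0.17, 1.92], [-2.96, 2.96]. Speed limits (rad/s): [2.39, 2.39, 3.14, 3.14, 3.14, 3.14, 3.14].

## Interface

Orientations are given as a unit quaternion [w, x, y, z].
In Python, from station import bot gives the robot as it stands. The module is installed in compiled form; this text tells all that it offers.
- The arm moves only by the tool step_arm, never from a script. Its argument "plan" is a list of rows, each a list of 6 numbers: the shift along the tool's x, y, z in units of 40 mm (1.0 is 40 mm), then the turn, a rotation vector about the tool's x, y, z in units of 360 degrees (1.0 is 360 degrees). In form: [[dx, dy, dz, ax, ay, az], ...]. A call has 1 to 8 rows; each row shifts and turns the commanded pose from where the row before left it, along the tool's axes as they then stand; what a row does not reach is not made up. A row lasts 1/8 s, in which the tool goes at most 62.5 mm and 10.7 degrees, less where a joint would pass 70% of its speed; a pose out of reach is approached as far as the arm can. A call with a number of a shift or a turn outside -1 to 1 is refused whole. A call with a gripper value outside its range is refused whole. "fingers" is the closure, from -1 (fully open) to 1 (shut), set as the call begins (left out, the last holds). The fingers move at their own pace and stop on an object; "force" is the grip in N (left out, the last holds). Time passes only in rows, so rows that do not move let the fingers close. It gives the time, the measured TCP pose, the force and the opening at its end, in the units of the state.
- bot.get_obs(): the state, without advancing time (a new reading comes with each control period).
- bot.read_camera(name): name is "scene" or "top" or "wrist"; returns (picture, depth): 400x640x3 uint8, red, green, blue; 400x640 float32, m along the optical axis (not along the pixel's ray), 0 where there is no reading.
- bot.camera_model(name): a dict with "mtx" (3x3 intrinsics, pixels), "k1" (the pictures are not rectified: a ray, as slopes to the right and down, at radius r is drawn at 1 + k1 r^2 times it, then the intrinsics apply), "origin" and "rotation" of the camera in the world; the wrist camera has in their place "T_tool_cam" (4x4, takes a point from camera to tool coordinates, whose origin is the TCP and whose axes are the tool frame's). Camera axes: x right, y up, looking along -z (the intrinsics and any distortion apply to the point x, -y, -z); pixel columns grow to the right and rows downward; lengths in m; the calibration is good to about 2 mm. A picture is of the moment at which its call begins: read the wrist's pose just before it. camera_model takes no time and is no camera call.
- bot.hand_in(): hands the job in, once; it reports no verdict.
The state is a dict: "t": time; "q": joint angles; "joint_vel": joint speeds; "joint_torque": joint torques, N m; "eef_pos": TCP position; "tool_rot": TCP orientation; "contact_force": force on the tool from outside, world axes, zero at the start; "torque": the same for the moment, N m; "gripper_width": opening from 0.0 (shut) to 1.0 (fully open).
Only numpy, scipy, OpenCV 4.12 (cv2) and the standard library are available. Lean on these libraries where they do the work, as an engineer would, in place of code of your own. Each camera call takes 0.05 s, during which the arm holds its last target.

## Task

The finished crowns lie scattered in the covered steel dish. With the loose lid staying on all the while, tip the dish towards its pouring lip (pressing the lip down will do it) until all four pieces have slid to the lip side, and let the dish come gently back level on its foot so that they stay there. Then lift the lid off by its knob and lay it, knob up, in the middle of the grey bench mat; leave the crowns gathered and do not disturb the other things on the bench.

Things in the scene. Friction and masses are not known exactly. Their poses are not given: they have to be found in the camera images.
- dish: Round shallow steel parts dish, loose on the bench, about 0.5 kg. Origin: centre of its foot's underside; z up, x towards its pouring lip. Black rubber foot 60 mm across, 12 mm high, not slippery. The pan on it overhangs the foot all round: underside at 12 mm height, 98 mm across there, walls 2.5 mm, flaring to a rim of 109 mm outer, 103 mm inner diameter at 36 mm height
- dish_lip (a point): Where to press: on the flat top of the pouring lip, 35.5 mm above the bench, 66 mm from the dish's axis. The lip is a tongue 30 mm wide, rounded at its end, reaching to 76 mm; the lid leaves it bare beyond 56 mm. 4 to 9 N tips the dish over the lip-side edge of its foot; it stops at about 32 degrees, the lip then 22 mm lower and 14 mm farther out: follow it. It rocks back as you rise
- dish_floor (a point): Centre of the dish's flat inner floor, 15 mm above the dish's origin; axes as the dish's. The floor is 95 mm across and slippery: the pieces slide once it is tilted by about 15 degrees
- dish_rim (a point): centre of the dish's mouth, level with the rim, 36 mm above its origin
- lid: Loose clear acrylic lid, about 0.08 kg. Origin: centre of its underside, z up. A plug 96 mm across and 4 mm deep drops inside the dish's rim with about 3 mm play all round; the plate above it, 106 mm across and 3 mm thick, rests on the rim (its top 39 mm above the bench when on the dish). Laid on the mat it rests on the plug
- lid_knob (a point): top centre of the lid's round aluminium knob, 32 mm above the lid's origin: 22 mm diameter from 15 to 30 mm above the origin, narrower neck below; graspable from above
- lid_seat (a point): centre of the underside of the lid's plate, 4 mm above the lid's origin; coincides with dish_rim when the lid is on
- mat: Grey silicone bench mat, 150 x 150 x 3 mm, fixed, flat on the bench. Origin at the centre of its underside
- molar_a: ivory molar crown in the dish, 12.5 x 11.5 mm, 9 mm high, about 10 g. Origin at the centre of its underside
- molar_b: ivory molar crown in the dish, 12 x 11 mm, 8.5 mm high, about 10 g. Origin at the centre of its underside
- premolar: smaller ivory crown in the dish, 9 x 10.5 mm, 8.5 mm high, about 10 g. Origin at the centre of its underside
- bridge: ivory three-unit bridge in the dish: three crowns joined in a row along its y axis, 29 mm long, 10.5 mm wide, 8.5 mm high, about 14 g. Origin at the centre of its underside
- bur_block: bystander, leave alone: white block 45 x 95 x 22 mm with burs standing in it, 57 mm high in all. Origin at the centre of its underside
- paste_tin: bystander, leave alone: black round tin, 55 mm diameter, 24 mm high. Origin at the centre of its underside
- bur_box: bystander, leave alone: clear open box of burs, 75 x 105 x 24 mm. Origin at the centre of its underside
- stone_model: bystander, leave alone: cream plaster model of a row of teeth on a base, 62 x 70 mm, 30 mm high. Origin at the centre of its underside
Things that resemble listed ones, but are neither listed nor needed, are in the scene too. Leave any turquoise look-alike of the lid alone.

How it is judged:
By the outcome, as a careful person would: the job done as asked, in the order asked, and still so for the second after the job is handed in, with the robot touching nothing.
It also fails if it takes over 58 s, if anything falls off the work surface, if the arm or the gripper's body presses on something with over 40 N, if the wrist force passes 120 N, or if a joint passes its speed limit or range.

## Working session

There is one attempt and no reset: what is moved stays moved. The work goes in short steps, Python scripts to look and compute and a tool call to move; the robot and the scene stay as the last step left them, time stands still between calls to the robot, and variables do not carry over. Pictures are saved under pics/ and viewed, and the job is handed in when it is done.

Besides the shell and the picture viewer there is one more tool, called after "Request:" as name(argument=value, ...), one argument or row to a line, values as JSON. step_arm: Moves the arm, as the interface text tells. Shifts and turns lie within -1 to 1; 1 stands for 40 mm of shift or 360 degrees of turn. Its arguments: {"type":"object","properties":{"plan":{"type":"array"},"fingers":{"type":"number"},"force":{"type":"number"}},"required":["plan"]}

```bash
mkdir -p pics; cat > h.py <<'E'
import numpy as np, cv2
from station import bot
def save(n,im): cv2.imwrite(f'pics/{n}.png',cv2.cvtColor(im,cv2.COLOR_RGB2BGR))
E
python3 - <<'E'
from h import *
o=bot.get_obs(); print(o)
for n in ['scene','top']:
    p,d=bot.read_camera(n); save(n+'0',p); np.save(n+'0d.npy',d); np.save(n+'0.npy',p)
    print(n,bot.camera_model(n))
print(bot.camera_model('wrist'),bot.pinch_z)
E
```

```text
{'t': 0.0, 'q': array([ 1.20489188,  0.47779922,  0.02235646,  1.55645211, -0.01148906,
        1.10931223, -0.0831156 ]), 'joint_vel': array([ 0.00066854,  0.00116381,  0.00153958,  0.00081424,  0.00101505,
        0.00013133, -0.00187969]), 'joint_torque': array([ 1.43109742e-05, -5.96446967e+01,  1.60806444e+00, -2.81193674e+01,
        1.25107021e-02,  9.48536064e-03, -1.00487844e-05]), 'eef_pos': array([ 0.17191668, -0.65212329,  0.23032637]), 'tool_rot': array([-0.0902573 , -0.70110257, -0.09153069,  0.70137788]), 'contact_force': array([0.11481743, 0.20983704, 0.42419369]), 'torque': array([-0.0033988 ,  0.03858346, -0.01319523]), 'gripper_width': 1.0020371703121724}
scene {'mtx': array([[459.72256875,   0.        , 322.22322401],
       [  0.        , 459.72256875, 203.86052678],
       [  0.        ,   0.        ,   1.        ]]), 'k1': -0.02757851263577824, 'origin': array([1.20423424, 0.45673508, 0.61149465]), 'rotation': array([0.40298705, 0.20244618, 0.40284345, 0.79645097])}
top {'mtx': array([[445.9721176 ,   0.        , 318.77466046],
       [  0.        , 445.9721176 , 206.84187982],
       [  0.        ,   0.        ,   1.        ]]), 'k1': -0.12384561878744221, 'origin': array([ 0.42150702, -0.00640624,  1.14487113]), 'rotation': array([-0.69616192, -0.07392708,  0.05485733,  0.71195789])}
{'mtx': array([[300.49869113,   0.        , 318.94620221],
       [  0.        , 300.49869113, 200.11782707],
       [  0.        ,   0.        ,   1.        ]]), 'k1': -0.04427467027346763, 'T_tool_cam': array([[ 6.48674965e-04,  2.95095121e-01, -9.55467660e-01,
        -1.42268498e-01],
       [ 9.99999630e-01,  3.47844631e-04,  7.86339518e-04,
        -1.38045551e-03],
       [ 5.64399250e-04, -9.55467817e-01, -2.95094786e-01,
        -7.47082950e-02],
       [ 0.00000000e+00,  0.00000000e+00,  0.00000000e+00,
         1.00000000e+00]])} 0.0187
```

View pics/top0.png

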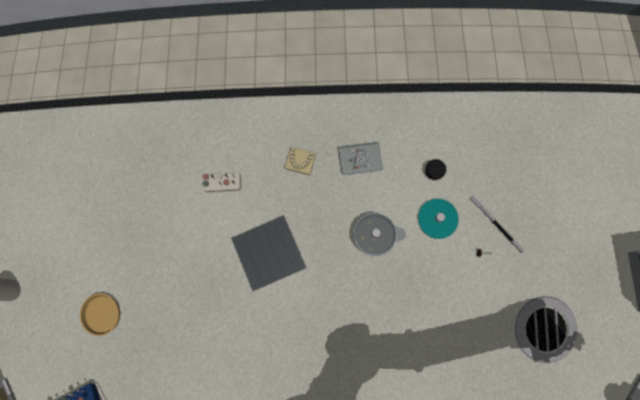

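View pics/scene0.png

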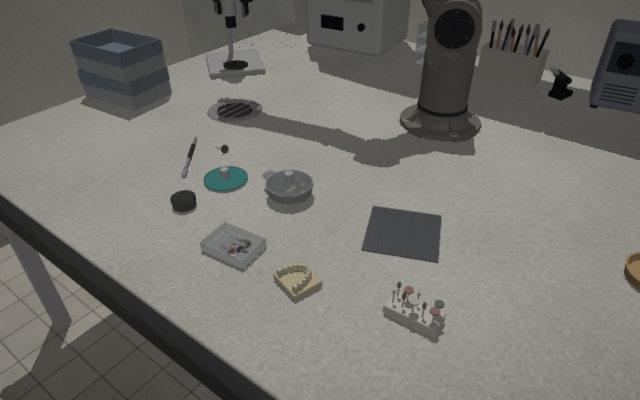

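Could be taken for the target: the dish with clear lid at top (376,233), with its lip at (400,234), fits the description. The others are a turquoise lid (438,218, look-alike, leave alone), an orange tray (100,314) and a barred round tray (547,328). The mat is the grey square at (268,252). I'll check this in a close crop and measure.

```bash
cat >> h.py <<'E'
from scipy.spatial.transform import Rotation as R
def qR(q): return R.from_quat([q[1],q[2],q[3],q[0]]).as_matrix()
def pose(name,o=None):
    m=bot.camera_model(name)
    if name!='wrist': return m,qR(m['rotation']),np.array(m['origin'])
    T=m['T_tool_cam']; Rt=qR(o['tool_rot']); return m,Rt@T[:3,:3],o['eef_pos']+Rt@T[:3,3]
def rays(name,px,o=None):
    m,Rc,c=pose(name,o); K=m['mtx']
    px=np.asarray(px,float).reshape(-1,2)
    u=cv2.undistortPoints(px[:,None],K,np.array([m['k1'],0,0,0.]))[:,0]
    return c,(Rc@np.c_[u[:,0],-u[:,1],-np.ones(len(u))].T).T
def plane(name,px,z,o=None):
    c,d=rays(name,px,o); return c+d*((z-c[2])/d[:,2:])
def proj(name,P,o=None):
    m,Rc,c=pose(name,o); p=(np.asarray(P).reshape(-1,3)-c)@Rc
    x=p[:,0]/-p[:,2]; y=-p[:,1]/-p[:,2]; r=1+m['k1']*(x*x+y*y); K=m['mtx']
    return np.c_[K[0,0]*x*r+K[0,2],K[1,1]*y*r+K[1,2]]
E
python3 - <<'E'
from h import *
t=np.load('top0.npy'); s=np.load('scene0.npy')
a=cv2.resize(t[190:300,220:470],None,fx=3,fy=3,interpolation=cv2.INTER_CUBIC)
b=cv2.resize(s[150:270,170:460],None,fx=2.6,fy=2.6,interpolation=cv2.INTER_CUBIC)
save('topc',a);save('scenec',b)
print(plane('top',[[376,232],[400,234]],.036)[:,:2], 'mat',plane('top',[[233,237],[285,217],[305,267],[253,289]],.003))
print('knob scene',plane('scene',[[289,174]],.068),plane('top',[[376.5,232.5]],.064))
E
```

```text
[[ 0.55886605 -0.12022537]
 [ 0.55229328 -0.18008326]] mat [[0.55837623 0.24707368 0.003     ]
 [0.60784097 0.11082672 0.003     ]
 [0.47745252 0.0606328  0.003     ]
 [0.42397382 0.19418063 0.003     ]]
knob scene [[ 0.56593748 -0.1053276   0.068     ]] [[ 0.55414073 -0.11851958  0.064     ]]
```

View pics/topc.png

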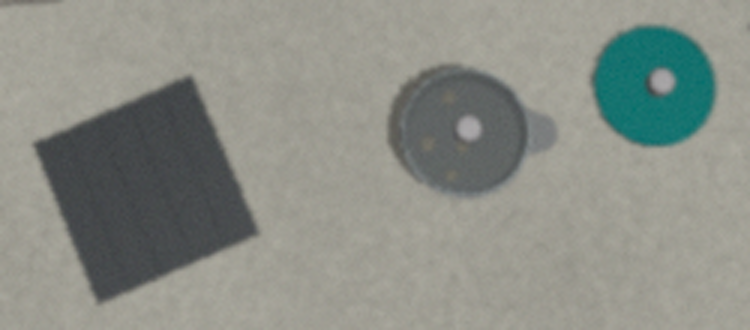

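View pics/scenec.png

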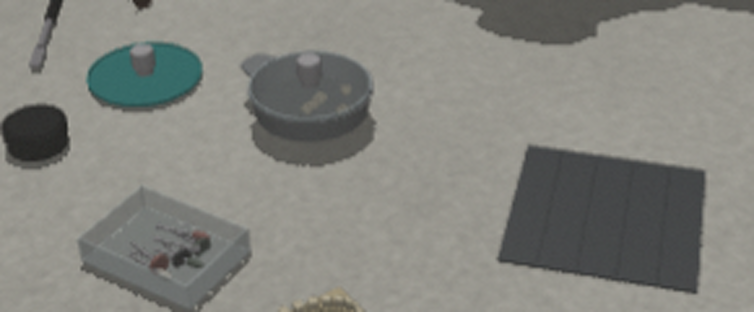

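The crop shows the right dish: clear lid, knob at (376,232), grey lip on the right (401,234), crowns scattered. The turquoise lid sits just beyond the lip. Now I'll work out the pose and start moving above it.

```bash
python3 - <<'E'
from h import *
o=bot.get_obs(); print('tool R\n',qR(o['tool_rot']).round(3),o['eef_pos'])
t=np.load('top0.npy')
hsv=cv2.cvtColor(t,cv2.COLOR_RGB2HSV)
m=cv2.inRange(hsv,(80,120,50),(100,255,255));ys,xs=np.nonzero(m);print('turq',plane('top',[[xs.mean(),ys.mean()]],.007),m.sum()/255)
c=np.array([[465,131],[546,133]])/3+[220,190]-.33
print(plane('top',c,.038))
g=cv2.cvtColor(t,cv2.COLOR_RGB2GRAY)
m=((g<90)).astype(np.uint8); m[:, :225]=0;m[:,310:]=0;m[:210]=0;m[295:]=0
cs=max(cv2.findContours(m,0,2)[0],key=cv2.contourArea);r=cv2.minAreaRect(cs);print(r)
b=plane('top',cv2.boxPoints(r),.003);print(b,b.mean(0))
E
```

```text
tool R
 [[-0.001  0.255 -0.967]
 [ 0.002 -0.967 -0.255]
 [-1.    -0.002  0.   ]] [ 0.17194773 -0.65216063  0.2303797 ]
turq [[ 0.59389216 -0.284478    0.007     ]] 1124.0
[[ 0.55534664 -0.11656319  0.038     ]
 [ 0.55193967 -0.18394951  0.038     ]]
((267.75860595703125, 252.6034393310547), (56.593074798583984, 57.1182975769043), 66.80140686035156)
[[0.55630375 0.25401314 0.003     ]
 [0.61234005 0.11638673 0.003     ]
 [0.47652473 0.06025077 0.003     ]
 [0.4218076  0.19506731 0.003     ]] [0.51674403 0.15642949 0.003     ]
```

```bash
cat >> h.py <<'E'
def Rdown(az,tilt=0):
    # tool x down, z horizontal at azimuth az(deg); tilt(deg): lean so x swings toward -z dir (tool top moves toward +z)
    a=np.deg2rad(az); z=np.array([np.cos(a),np.sin(a),0]); x=np.array([0,0,-1.]); y=np.cross(z,x)
    M=np.c_[x,y,z]; return R.from_rotvec(np.deg2rad(tilt)*y).as_matrix().T@M if False else R.from_rotvec(np.deg2rad(tilt)*y).as_matrix()@M
def plan(p,Rt,n,start=None,dec=2,prof=None):
    """rows from start (pos,R) to target in n rows; each computed vs accumulated rounded pose"""
    if start is None:
        o=bot.get_obs(); start=(o['eef_pos'],qR(o['tool_rot']))
    P,M=np.array(start[0],float),start[1].copy(); p0,M0=P.copy(),M.copy()
    w=R.from_matrix(M0.T@Rt).as_rotvec(); rows=[]
    for i in range(1,n+1):
        f=i/n; pt=p0+f*(np.array(p)-p0); Mt=M0@R.from_rotvec(f*w).as_matrix()
        s=(M.T@(pt-P))/.04; r=R.from_matrix(M.T@Mt).as_rotvec()/(2*np.pi)
        s=s.round(dec); r=r.round(dec+1); rows.append([*(s+0.).tolist(),*(r+0.).tolist()])
        P=P+M@s*.04; M=M@R.from_rotvec(r*2*np.pi).as_matrix()
    return rows,(P,M)
def show(rows):
    for i in range(0,len(rows),8): print('['+','.join('['+','.join('%g'%v for v in r)+']' for r in rows[i:i+8])+']')
E
python3 - <<'E'
from h import *
rows,e=plan([.555,-.14,.17],Rdown(267),16); show(rows); print(e)
E
```

```text
[[0.1,-0.62,-0.78,-0.013,0,0],[0.09,-0.56,-0.83,-0.012,0,0],[0.1,-0.49,-0.87,-0.013,0,0],[0.09,-0.41,-0.91,-0.012,0,0],[0.1,-0.35,-0.94,-0.013,0,0],[0.09,-0.27,-0.96,-0.012,0,0],[0.1,-0.2,-0.98,-0.013,0,0],[0.09,-0.12,-0.99,-0.012,0,0]]
[[0.1,-0.04,-1,-0.013,0,0],[0.09,0.04,-1,-0.012,0,0],[0.1,0.11,-0.99,-0.013,0,0],[0.09,0.2,-0.98,-0.012,0,0],[0.1,0.26,-0.96,-0.013,0,0],[0.09,0.35,-0.94,-0.013,0,0],[0.1,0.42,-0.91,-0.012,0,0],[0.09,0.49,-0.87,-0.013,0,0]]
(array([ 0.55499462, -0.13996761,  0.17019183]), array([[-5.42532085e-04,  9.98746095e-01, -5.00593917e-02],
       [ 1.60101907e-03, -5.00584674e-02, -9.98745006e-01],
       [-9.99998571e-01, -6.21997251e-04, -1.57185322e-03]]))
```

Request:
step_arm(
  plan=[
    [0.1,-0.62,-0.78,-0.013,0,0],
    [0.09,-0.56,-0.83,-0.012,0,0],
    [0.1,-0.49,-0.87,-0.013,0,0],
    [0.09,-0.41,-0.91,-0.012,0,0],
    [0.1,-0.35,-0.94,-0.013,0,0],
    [0.09,-0.27,-0.96,-0.012,0,0],
    [0.1,-0.2,-0.98,-0.013,0,0],
    [0.09,-0.12,-0.99,-0.012,0,0],
  ],
  fingers=1,
)

```text
t: 1.1
eef_pos: [0.364, -0.3954, 0.2005]
tool_rot: [-0.304, -0.638, -0.304, 0.639]
contact_force: [1.0, -0.1, 0.1]
gripper_width: -0.0
```

Request:
step_arm(
  plan=[
    [0.1,-0.04,-1,-0.013,0,0],
    [0.09,0.04,-1,-0.012,0,0],
    [0.1,0.11,-0.99,-0.013,0,0],
    [0.09,0.2,-0.98,-0.012,0,0],
    [0.1,0.26,-0.96,-0.013,0,0],
    [0.09,0.35,-0.94,-0.013,0,0],
    [0.1,0.42,-0.91,-0.012,0,0],
    [0.09,0.49,-0.87,-0.013,0,0],
  ],
)

```text
t: 2.1
eef_pos: [0.5555, -0.1396, 0.17]
tool_rot: [-0.488, -0.512, -0.488, 0.512]
contact_force: [1.1, -0.6, 0.5]
gripper_width: 0.002
```

Request:
step_arm(
  plan=[
    [0,0,0,0,0,0],
    [0,0,0,0,0,0],
  ],
)

```text
t: 2.35
eef_pos: [0.5546, -0.1413, 0.1701]
tool_rot: [-0.487, -0.512, -0.487, 0.513]
contact_force: [-0.3, 0.1, -0.5]
gripper_width: -0.001
```

```bash
python3 - <<'E'
from h import *
o=bot.get_obs(); print(o['t'],o['q'].round(2),o['eef_pos'],qR(o['tool_rot']).round(3),o['contact_force'],o['gripper_width'])
p,d=bot.read_camera('wrist'); save('w1',p); np.save('w1.npy',p); np.savez('w1o.npz',**{k:o[k] for k in('eef_pos','tool_rot')})
E
```

```text
2.35 [ 0.5   0.41 -0.45  1.84  0.22  0.94 -0.11] [ 0.55456291 -0.14126271  0.17008216] [[-0.001  0.999 -0.051]
 [-0.    -0.051 -0.999]
 [-1.    -0.001  0.   ]] [-0.33288173  0.07549724 -0.49337279] -0.0009053491308399639
```

View pics/w1.png

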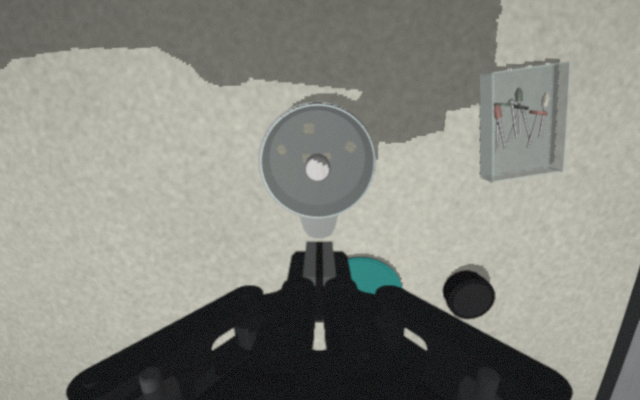

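The wrist view shows the dish rim as a circle centred near (318,160), the knob at (318,168) and the lip at (319,228). The shut fingertips are at (319,250).

```bash
python3 - <<'E'
from h import *
z=np.load('w1o.npz'); o={k:z[k] for k in z}
p=np.load('w1.npy'); hsv=cv2.cvtColor(p,cv2.COLOR_RGB2HSV)
c=cv2.resize(p[90:260,240:400],None,fx=3.5,fy=3.5,interpolation=cv2.INTER_CUBIC); save('w1c',c)
print('knob',plane('wrist',[[318,168]],.068,o),'ringc',plane('wrist',[[318,160.5]],.038,o))
for px in [[260.5,160],[376,160],[318,103],[318,217],[319,240],[301,225],[338,225]]: print(px,plane('wrist',[px],.036,o)[0,:2].round(4))
E
```

```text
knob [[ 0.55403161 -0.11238222  0.068     ]] ringc [[ 0.55398181 -0.11126403  0.038     ]]
[260.5, 160] [ 0.5008 -0.1083]
[376, 160] [ 0.6076 -0.1138]
[318, 103] [ 0.5566 -0.0607]
[318, 217] [ 0.551  -0.1672]
[319, 240] [ 0.5507 -0.1919]
[301, 225] [ 0.5338 -0.1748]
[338, 225] [ 0.5703 -0.1766]
```

View pics/w1c.png

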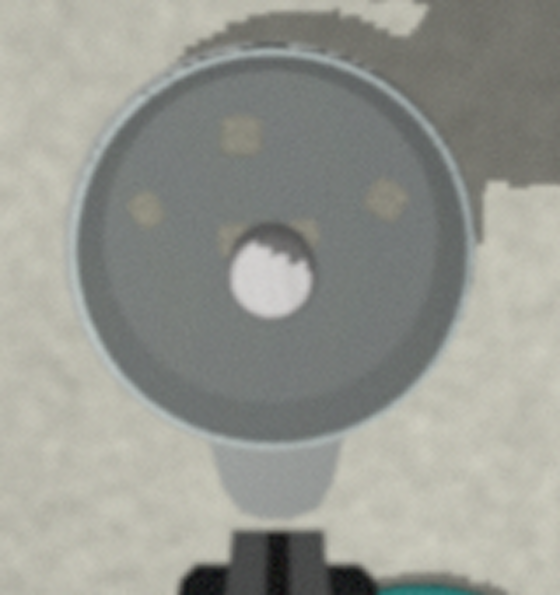

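```bash
cat >> h.py <<'E'
C=np.array([.5541,-.1128]); D=np.array([np.cos(np.deg2rad(267)),np.sin(np.deg2rad(267))])
def lipt(th,r=68.,h=35.5):
    t=np.deg2rad(th); a,b=r-30,h
    rr=30+a*np.cos(t)+b*np.sin(t); zz=-a*np.sin(t)+b*np.cos(t)
    xy=C+D*rr/1000; return np.array([*xy,zz/1000])
E
python3 - <<'E'
from h import *
rows,e=plan(lipt(0)+[0,0,.006],Rdown(267),8); show(rows); print(e[0])
E
```

```text
[[0.4,-0.01,0.12,0,0,0],[0.4,0,0.12,0,0,0],[0.41,-0.01,0.12,0,0,0],[0.4,0,0.13,0,0,0],[0.4,-0.01,0.12,0,0,0],[0.4,0,0.12,0,0,0],[0.41,-0.01,0.12,0,0,0],[0.4,0,0.12,0,0,0]]
[ 0.55060007 -0.18069612  0.04141663]
```

Request:
step_arm(
  plan=[
    [0.4,-0.01,0.12,0,0,0],
    [0.4,0,0.12,0,0,0],
    [0.41,-0.01,0.12,0,0,0],
    [0.4,0,0.13,0,0,0],
    [0.4,-0.01,0.12,0,0,0],
    [0.4,0,0.12,0,0,0],
    [0.41,-0.01,0.12,0,0,0],
    [0.4,0,0.12,0,0,0],
  ],
)

```text
t: 3.4
eef_pos: [0.5516, -0.1796, 0.0406]
tool_rot: [-0.487, -0.512, -0.487, 0.512]
contact_force: [-0.3, -0.2, 0.0]
gripper_width: -0.002
```

Request:
step_arm(
  plan=[
    [0,0,0,0,0,0],
    [0,0,0,0,0,0],
  ],
)

```text
t: 3.65
eef_pos: [0.5521, -0.1791, 0.042]
tool_rot: [0.487, 0.513, 0.487, -0.512]
contact_force: [-0.5, -0.4, -0.4]
gripper_width: -0.003
```

```bash
python3 - <<'E'
from h import *
o=bot.get_obs(); print(o['t'],o['eef_pos'],o['contact_force'])
p,d=bot.read_camera('wrist'); save('w2',p[60:360,180:460].repeat(2,0).repeat(2,1)); np.save('w2.npy',p)
print('lip0',lipt(0))
E
```

```text
3.65 [ 0.55206546 -0.17908982  0.04198246] [-0.47872757 -0.38132711 -0.4142529 ]
lip0 [ 0.55054115 -0.18070681  0.0355    ]
```

View pics/w2.png

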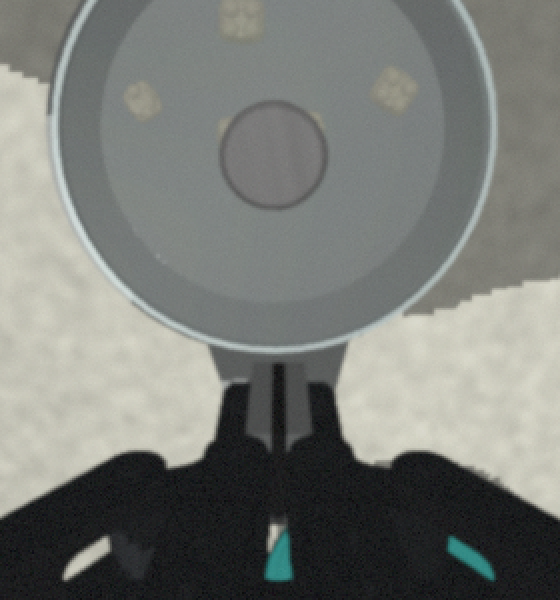

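Fingertips are centred over the lip, and their inner edge is only just outside the rim. I'll shift 2 mm outward and come down to contact.

Request:
step_arm(
  plan=[
    [0.02,0,0.03,0,0,0],
    [0.02,0,0.03,0,0,0],
    [0.02,0,0,0,0,0],
    [0.02,0,0,0,0,0],
    [0.02,0,0,0,0,0],
    [0,0,0,0,0,0],
  ],
)

```text
t: 4.45
eef_pos: [0.5515, -0.1816, 0.0376]
tool_rot: [-0.487, -0.512, -0.487, 0.512]
contact_force: [0.2, 0.4, -0.0]
gripper_width: -0.001
```

Request:
step_arm(
  plan=[
    [0.025,0,0,0,0,0],
    [0.025,0,0,0,0,0],
    [0,0,0,0,0,0],
  ],
)

```text
t: 4.82
eef_pos: [0.5516, -0.1817, 0.0357]
tool_rot: [-0.487, -0.512, -0.487, 0.512]
contact_force: [-0.2, 0.5, -0.3]
gripper_width: -0.0
```

Request:
step_arm(
  plan=[
    [0.025,0,0,0,0,0],
    [0.022,0,0.0195,0,0.0035,0],
    [0.022,0,0.0195,0,0.0035,0],
    [0.022,0,0.0195,0,0.0035,0],
    [0.022,0,0.0195,0,0.0035,0],
  ],
)

```text
t: 5.45
eef_pos: [0.5518, -0.1848, 0.0314]
tool_rot: [0.465, 0.535, 0.508, -0.489]
contact_force: [0.1, 0.3, 4.8]
gripper_width: -0.002
```

Request:
step_arm(
  plan=[
    [0.022,0,0.0195,0,0.0035,0],
    [0.022,0,0.0195,0,0.0035,0],
    [0.022,0,0.0195,0,0.0035,0],
    [0.022,0,0.0195,0,0.0035,0],
  ],
)

```text
t: 5.95
eef_pos: [0.5515, -0.1876, 0.0273]
tool_rot: [0.442, 0.556, 0.528, -0.465]
contact_force: [-0.4, -0.3, 5.9]
gripper_width: -0.003
```

```bash
python3 - <<'E'
from h import *
o=bot.get_obs(); print(o['t'],o['eef_pos'],o['contact_force'],lipt(10.1,70))
p,d=bot.read_camera('wrist'); save('w3',p[60:360,180:460].repeat(2,0).repeat(2,1))
p,d=bot.read_camera('scene'); save('s3',cv2.resize(p[140:230,220:350],None,fx=5,fy=5,interpolation=cv2.INTER_CUBIC))
E
```

```text
5.95 [ 0.55147724 -0.18757858  0.02727406] [-0.38682258 -0.31253381  5.88324614] [ 0.55014311 -0.18830203  0.02793519]
```

View pics/w3.png

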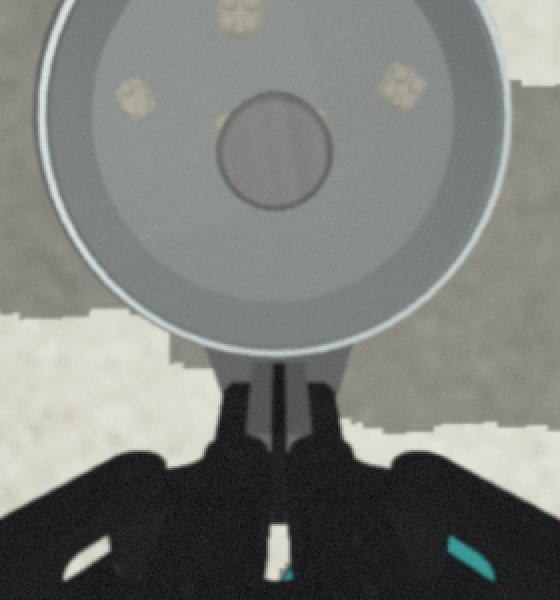

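View pics/s3.png

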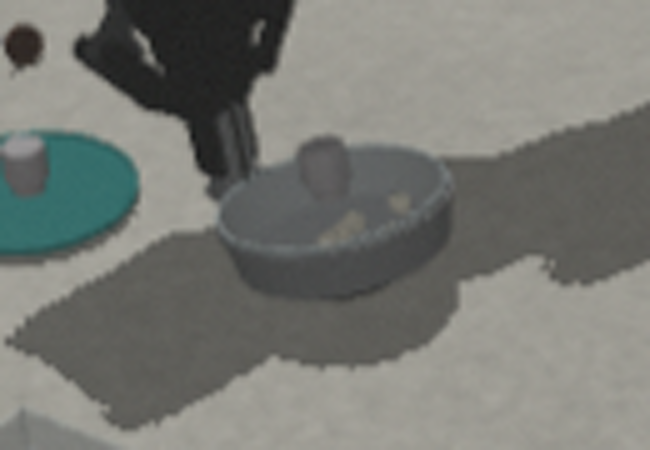

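The dish is tilting cleanly at about 10° and about 6 N. The rim gap ahead of the fingertips is steady. I'll continue to about 29°, checking on the way.

Request:
step_arm(
  plan=[
    [0.022,0,0.0195,0,0.0035,0],
    [0.022,0,0.0195,0,0.0035,0],
    [0.022,0,0.0195,0,0.0035,0],
    [0.022,0,0.0195,0,0.0035,0],
    [0.022,0,0.0195,0,0.0035,0],
    [0.022,0,0.0195,0,0.0035,0],
    [0.022,0,0.0195,0,0.0035,0],
    [0.022,0,0.0195,0,0.0035,0],
  ],
)

```text
t: 7.05
eef_pos: [0.5511, -0.192, 0.0188]
tool_rot: [0.394, 0.594, 0.565, -0.414]
contact_force: [0.0, -4.2, 5.0]
gripper_width: -0.002
```

Request:
step_arm(
  plan=[
    [0.022,0,0.0195,0,0.0035,0],
    [0.022,0,0.0195,0,0.0035,0],
    [0.022,0,0.0195,0,0.0035,0],
    [0.022,0,0.0195,0,0.0035,0],
    [0.022,0,0.0195,0,0.0035,0],
    [0,0,0,0,0,0],
    [0,0,0,0,0,0],
    [0,0,0,0,0,0],
  ],
)

```text
t: 8.05
eef_pos: [0.5511, -0.1937, 0.0134]
tool_rot: [0.363, 0.616, 0.586, -0.382]
contact_force: [-0.2, -4.8, 5.4]
gripper_width: 0.001
```

```bash
python3 - <<'E'
from h import *
o=bot.get_obs(); print(o['t'],o['eef_pos'],o['contact_force'],lipt(26,70),o['q'])
p,d=bot.read_camera('wrist'); save('w4',p[60:360,180:460].repeat(2,0).repeat(2,1))
p,d=bot.read_camera('scene'); save('s4',cv2.resize(p[140:230,220:350],None,fx=5,fy=5,interpolation=cv2.INTER_CUBIC))
E
```

```text
8.05 [ 0.55109687 -0.19370581  0.01339784] [-0.23526801 -4.7669218   5.37628143] [ 0.54983389 -0.19420223  0.01437234] [ 0.91325295  0.83103187 -0.6439011   1.75213646  0.03855992  0.84202304
  0.32661727]
```

View pics/w4.png

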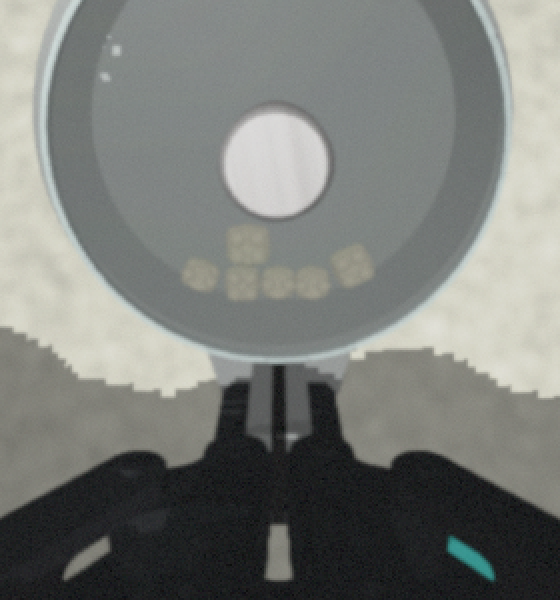

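View pics/s4.png

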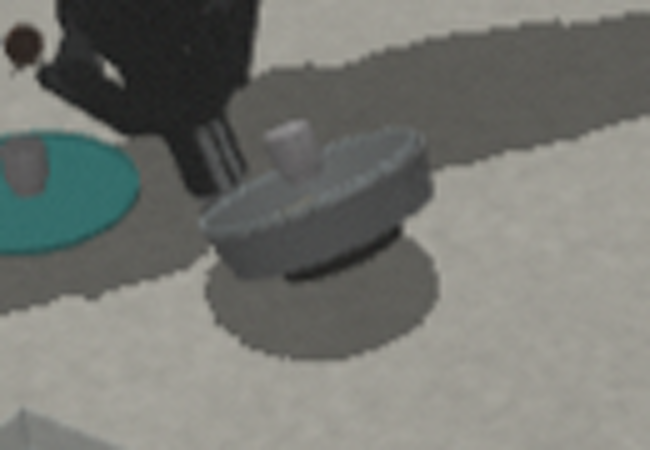

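All four pieces are now at the lip side: the bridge across the row at (275,282), one molar just behind it at (247,243), and the other two at the ends. I'll let the dish rock back along the same path, slowing near level.

Request:
step_arm(
  plan=[
    [-0.022,0,-0.0195,0,-0.0035,0],
    [-0.022,0,-0.0195,0,-0.0035,0],
    [-0.022,0,-0.0195,0,-0.0035,0],
    [-0.022,0,-0.0195,0,-0.0035,0],
    [-0.022,0,-0.0195,0,-0.0035,0],
    [-0.022,0,-0.0195,0,-0.0035,0],
    [-0.022,0,-0.0195,0,-0.0035,0],
    [-0.022,0,-0.0195,0,-0.0035,0],
  ],
)

```text
t: 9.15
eef_pos: [0.5514, -0.1903, 0.0228]
tool_rot: [0.414, 0.58, 0.551, -0.434]
contact_force: [-0.6, -4.1, 6.6]
gripper_width: -0.004
```

Request:
step_arm(
  plan=[
    [-0.022,0,-0.0195,0,-0.0035,0],
    [-0.022,0,-0.0195,0,-0.0035,0],
    [-0.022,0,-0.0195,0,-0.0035,0],
    [-0.022,0,-0.0195,0,-0.0035,0],
    [-0.022,0,-0.0195,0,-0.0035,0],
    [-0.022,0,-0.0195,0,-0.0035,0],
    [-0.011,0,-0.0098,0,-0.0018,0],
    [-0.011,0,-0.0098,0,-0.0017,0],
  ],
)

```text
t: 10.15
eef_pos: [0.5515, -0.1857, 0.03]
tool_rot: [0.455, 0.545, 0.518, -0.477]
contact_force: [-0.2, -3.0, 6.6]
gripper_width: -0.005
```

Request:
step_arm(
  plan=[
    [-0.011,0,-0.0098,0,-0.0018,0],
    [-0.011,0,-0.0098,0,-0.0017,0],
    [-0.011,0,-0.0098,0,-0.0018,0],
    [-0.011,0,-0.0098,0,-0.0017,0],
    [-0.011,0,-0.0098,0,-0.0018,0],
    [-0.011,0,-0.0098,0,-0.0017,0],
    [-0.011,0,-0.0098,0,-0.0018,0],
    [-0.011,0,-0.0098,0,-0.0017,0],
  ],
)

```text
t: 11.15
eef_pos: [0.5516, -0.1828, 0.0338]
tool_rot: [0.477, 0.523, 0.498, -0.501]
contact_force: [-0.5, -4.0, 6.9]
gripper_width: -0.003
```

Request:
step_arm(
  plan=[
    [-0.011,0,-0.0098,0,-0.0018,0],
    [-0.011,0,-0.0098,0,-0.0017,0],
    [-0.012,0,0,0,0,0],
    [-0.012,0,0,0,0,0],
    [-0.02,0,0,0,0,0],
    [-0.02,0,0,0,0,0],
    [-0.05,0,0,0,0,0],
    [-0.1,0,0,0,0,0],
  ],
)

```text
t: 12.15
eef_pos: [0.5509, -0.183, 0.0424]
tool_rot: [0.482, 0.518, 0.493, -0.507]
contact_force: [-0.3, 0.8, 0.3]
gripper_width: 0.0
```

Request:
step_arm(
  plan=[
    [-0.2,0,0,0,0,0],
    [-0.4,0,0,0,0,0],
    [-0.5,0,0,0,0,0],
    [-0.5,0,0,0,0,0],
    [-0.5,0,0,0,0,0],
    [-0.5,0,0,0,0,0],
    [0,0,0,0,0,0],
  ],
  fingers=-0.2,
)

```text
t: 13.02
eef_pos: [0.5526, -0.1857, 0.1488]
tool_rot: [0.483, 0.519, 0.491, -0.506]
contact_force: [0.1, -0.0, -0.4]
gripper_width: 0.6
```

```bash
python3 - <<'E'
from h import *
o=bot.get_obs(); print(o['t'],o['eef_pos'],qR(o['tool_rot']).round(3),o['contact_force'],o['gripper_width'])
p,d=bot.read_camera('wrist'); save('w5',p); np.save('w5.npy',p); np.savez('w5o.npz',**{k:o[k] for k in('eef_pos','tool_rot')})
save('w5c',cv2.resize(p[90:260,240:400],None,fx=3.5,fy=3.5,interpolation=cv2.INTER_CUBIC))
p,d=bot.read_camera('scene'); save('s5',cv2.resize(p[140:230,220:350],None,fx=5,fy=5,interpolation=cv2.INTER_CUBIC))
E
```

```text
13.025 [ 0.55262097 -0.18566727  0.14883868] [[ 0.005  0.999 -0.05 ]
 [ 0.021 -0.05  -0.999]
 [-1.     0.004 -0.021]] [ 0.10963656 -0.02213865 -0.43683995] 0.5996886499405559
```

View pics/w5.png

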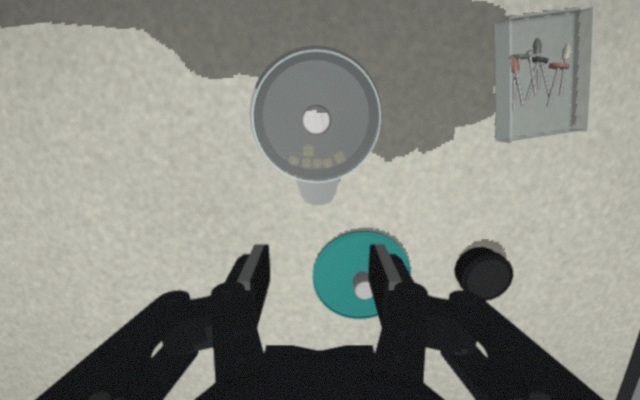

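View pics/s5.png

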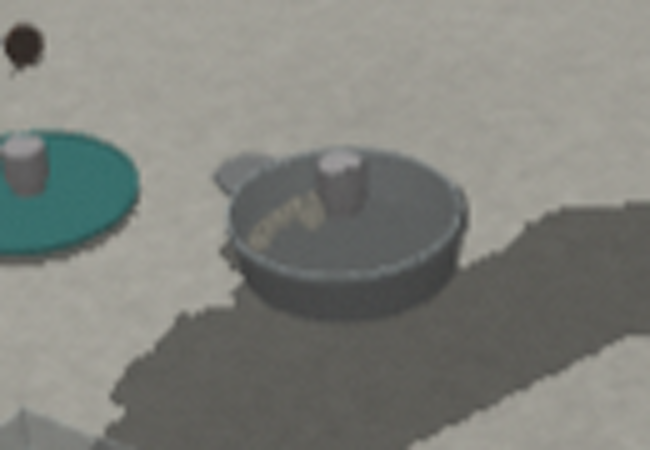

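The dish is level on its foot, the lid is seated, and the crowns are gathered at the lip side at (318,160). The knob is at (316,119). Next I'll measure the knob.

```bash
python3 - <<'E'
from h import *
z=np.load('w5o.npz'); o={k:z[k] for k in z}
p=np.load('w5.npy'); g=cv2.cvtColor(p,cv2.COLOR_RGB2GRAY)
k=(g[95:140,295:340]>165).astype(np.uint8); n,l,st,ce=cv2.connectedComponentsWithStats(k); i=1+np.argmax(st[1:,4]); print(st[i],ce[i]+[295,95])
K=plane('wrist',[[316.3,119.5]],.068,o); print('knob',K)
cc=[plane('wrist',[q],.037,o)[0,:2] for q in ([251,115],[381,115],[316,48],[316,182])]; print('rim c',np.mean(cc[:2],0),np.mean(cc[2:],0))
fl=plane('wrist',[[308,151],[293,160],[318,163],[340,157]],.0235,o)[:,:2]; c=K[0,:2]
print('pieces in dish frame mm',[( (f-c)@D*1e3, (f-c)@np.array([-D[1],D[0]])*1e3) for f in fl])
E
```

```text
[  8  15  26  23 469] [315.38379531 121.09594883]
knob [[ 0.55344879 -0.11553223  0.068     ]]
rim c [ 0.55327981 -0.11226963] [ 0.55308702 -0.11514248]
pieces in dish frame mm [(np.float64(27.947801915042696), np.float64(-7.602280314635943)), (np.float64(35.996157039169574), np.float64(-21.137582234418087)), (np.float64(38.69974974718005), np.float64(1.3137715493144282)), (np.float64(33.26768043603727), np.float64(21.024883117144807))]
```

View pics/w5c.png

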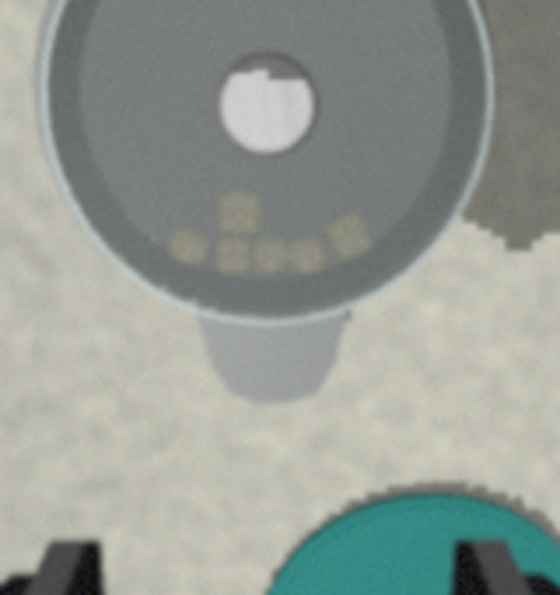

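```bash
python3 - <<'E'
from h import *
z=np.load('w5o.npz'); o={k:z[k] for k in z}
K=plane('wrist',[[316.5,119.4]],.064,o)[0]; print('knob',K)
rows,e=plan([K[0],K[1],.095],Rdown(267),4); show(rows); print(e[0])
rows,e=plan([K[0],K[1],.042],Rdown(267),6,start=e); show(rows); print(e[0])
E
```

```text
knob [ 0.55357984 -0.11552998  0.064     ]
[[0.33,-0.01,-0.43,0,-0.001,0],[0.33,0,-0.43,0,-0.001,0],[0.33,-0.01,-0.44,0,-0.001,0],[0.32,-0.01,-0.43,0,0,0]]
[ 0.55347841 -0.11559025  0.09509692]
[[0.22,0,0,0,0,0],[0.22,0,0,0,0,0],[0.22,0,0,0,0,0],[0.22,0,0,0,0,0],[0.23,0,0,0,0,0],[0.22,0,0,0,0,0]]
[ 0.55349102 -0.1154341   0.04189715]
```

Request:
step_arm(
  plan=[
    [0.33,-0.01,-0.43,0,-0.001,0],
    [0.33,0,-0.43,0,-0.001,0],
    [0.33,-0.01,-0.44,0,-0.001,0],
    [0.32,-0.01,-0.43,0,0,0],
    [0,0,0,0,0,0],
    [0,0,0,0,0,0],
  ],
)

```text
t: 13.88
eef_pos: [0.5535, -0.1163, 0.0949]
tool_rot: [0.486, 0.513, 0.488, -0.512]
contact_force: [0.3, -0.5, 0.4]
gripper_width: 0.601
```

```bash
python3 - <<'E'
from h import *
o=bot.get_obs(); print(o['t'],o['eef_pos'],o['gripper_width'],qR(o['tool_rot']).round(3))
p,d=bot.read_camera('wrist'); save('w6',p[80:340,160:480].repeat(2,0).repeat(2,1))
print(proj('wrist',o['eef_pos'],o))
E
```

```text
13.875 [ 0.55348288 -0.11634672  0.09489884] 0.6013938731453055 [[-0.     0.999 -0.051]
 [ 0.003 -0.051 -0.999]
 [-1.    -0.001 -0.003]]
[[321.17546214 259.18925297]]
```

View pics/w6.png

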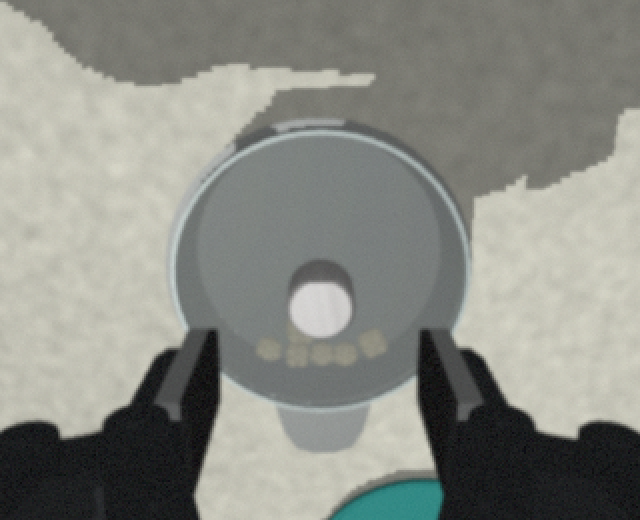

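```bash
python3 - <<'E'
from h import *
o=bot.get_obs(); print(plane('wrist',[[320.5,233]],.064,o),o['eef_pos'])
E
```

```text
[[ 0.55364417 -0.11504705  0.064     ]] [ 0.55374531 -0.11664293  0.09519745]
```

Knob is within 1.5 mm of the tool axis, so I'll descend and grasp.

Request:
step_arm(
  plan=[
    [0.22,0,-0.03,0,0,0],
    [0.22,0,0,0,0,0],
    [0.22,0,0,0,0,0],
    [0.22,0,0,0,0,0],
    [0.23,0,0,0,0,0],
    [0.22,0,0,0,0,0],
    [0,0,0,0,0,0],
    [0,0,0,0,0,0],
  ],
)

```text
t: 14.92
eef_pos: [0.5539, -0.1141, 0.042]
tool_rot: [0.487, 0.513, 0.488, -0.511]
contact_force: [-0.7, -0.0, -0.2]
gripper_width: 0.606
```

Request:
step_arm(
  plan=[
    [0,0,0,0,0,0],
    [0,0,0,0,0,0],
    [0,0,0,0,0,0],
    [0,0,0,0,0,0],
    [0,0,0,0,0,0],
  ],
  fingers=1,
  force=25,
)

```text
t: 15.55
eef_pos: [0.554, -0.1142, 0.0422]
tool_rot: [0.487, 0.513, 0.488, -0.511]
contact_force: [-0.6, 0.3, 5.4]
gripper_width: 0.252
```

```bash
python3 - <<'E'
from h import *
o=bot.get_obs(); print(o['t'],o['eef_pos'],o['gripper_width'],o['contact_force'])
p,d=bot.read_camera('scene'); save('s7',cv2.resize(p[110:230,200:360],None,fx=4.5,fy=4.5,interpolation=cv2.INTER_CUBIC))
E
```

```text
15.55 [ 0.55402742 -0.11418338  0.04224187] 0.251563129396118 [-0.56720375  0.29545585  5.35207818]
```

View pics/s7.png

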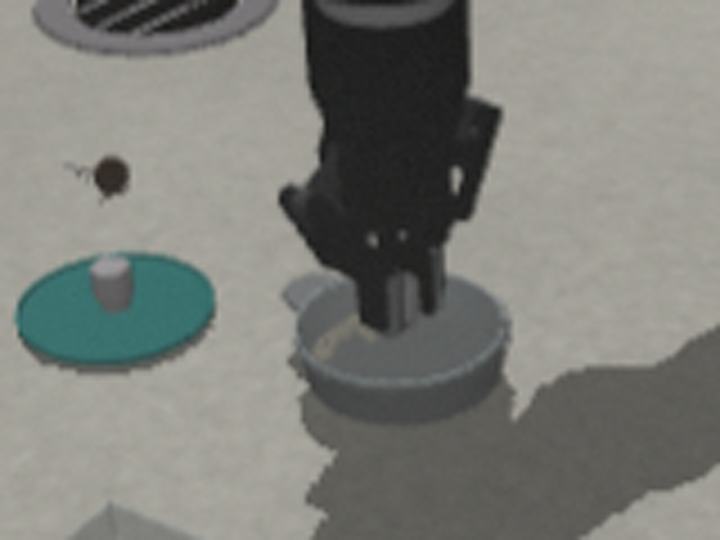

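Gripped: opening is 21.4 mm, which fits the 22 mm knob. Lifting straight up, slowly at first.

Request:
step_arm(
  plan=[
    [-0.03,0,0,0,0,0],
    [-0.06,0,0,0,0,0],
    [-0.1,0,0,0,0,0],
    [-0.15,0,0,0,0,0],
    [-0.25,0,0,0,0,0],
    [-0.4,0,0,0,0,0],
    [-0.5,0,0,0,0,0],
    [-0.5,0,0,0,0,0],
  ],
)

```text
t: 16.6
eef_pos: [0.5539, -0.1144, 0.1232]
tool_rot: [0.487, 0.513, 0.488, -0.511]
contact_force: [0.0, -0.1, -0.6]
gripper_width: 0.251
```

```bash
python3 - <<'E'
from h import *
o=bot.get_obs(); print(o['t'],o['eef_pos'],o['gripper_width'],o['contact_force'])
rows,e=plan([.5167,.12,.135],qR(o['tool_rot']),16); show(rows)
p,d=bot.read_camera('scene'); save('s8',cv2.resize(p[110:230,200:360],None,fx=4.5,fy=4.5,interpolation=cv2.INTER_CUBIC))
E
```

```text
16.6 [ 0.55391597 -0.11436976  0.12315691] 0.2506898292348919 [ 0.0200931  -0.08338665 -0.55142866]
[[-0.02,-0.08,-0.36,0,0,0],[-0.01,-0.07,-0.37,0,0,0],[-0.02,-0.08,-0.36,0,0,0],[-0.02,-0.08,-0.36,0,0,0],[-0.02,-0.07,-0.36,0,0,0],[-0.01,-0.08,-0.37,0,0,0],[-0.02,-0.07,-0.36,0,0,0],[-0.02,-0.08,-0.36,0,0,0]]
[[-0.02,-0.08,-0.37,0,0,0],[-0.01,-0.07,-0.36,0,0,0],[-0.02,-0.08,-0.36,0,0,0],[-0.02,-0.08,-0.36,0,0,0],[-0.02,-0.07,-0.37,0,0,0],[-0.01,-0.08,-0.36,0,0,0],[-0.02,-0.08,-0.36,0,0,0],[-0.02,-0.07,-0.37,0,0,0]]
```

View pics/s8.png

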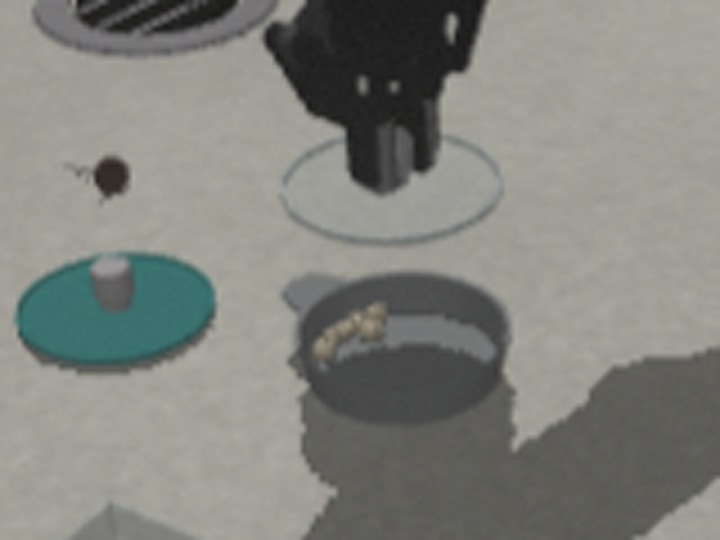

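Lid is held level, the dish undisturbed, the crowns still at the lip. Carrying it to the mat.

Request:
step_arm(
  plan=[
    [-0.02,-0.08,-0.36,0,0,0],
    [-0.01,-0.07,-0.37,0,0,0],
    [-0.02,-0.08,-0.36,0,0,0],
    [-0.02,-0.08,-0.36,0,0,0],
    [-0.02,-0.07,-0.36,0,0,0],
    [-0.01,-0.08,-0.37,0,0,0],
    [-0.02,-0.07,-0.36,0,0,0],
    [-0.02,-0.08,-0.36,0,0,0],
  ],
)

```text
t: 17.65
eef_pos: [0.535, 0.0036, 0.1275]
tool_rot: [0.487, 0.513, 0.488, -0.512]
contact_force: [-0.8, 0.2, -0.9]
gripper_width: 0.246
```

Request:
step_arm(
  plan=[
    [-0.02,-0.08,-0.37,0,0,0],
    [-0.01,-0.07,-0.36,0,0,0],
    [-0.02,-0.08,-0.36,0,0,0],
    [-0.02,-0.08,-0.36,0,0,0],
    [-0.02,-0.07,-0.37,0,0,0],
    [-0.01,-0.08,-0.36,0,0,0],
    [-0.02,-0.08,-0.36,0,0,0],
    [-0.02,-0.07,-0.37,0,0,0],
  ],
)

```text
t: 18.65
eef_pos: [0.5165, 0.1211, 0.1334]
tool_rot: [0.487, 0.513, 0.488, -0.512]
contact_force: [0.2, -0.2, -0.4]
gripper_width: 0.243
```

Request:
step_arm(
  plan=[
    [0,0,0,0,0,0],
    [0,0,0,0,0,0],
    [0,0,0,0,0,0],
  ],
)

```text
t: 19.02
eef_pos: [0.5167, 0.1193, 0.1332]
tool_rot: [0.486, 0.513, 0.488, -0.512]
contact_force: [-0.4, -0.1, -1.5]
gripper_width: 0.247
```

```bash
python3 - <<'E'
from h import *
o=bot.get_obs(); print(o['t'],o['eef_pos'],o['gripper_width'],qR(o['tool_rot']).round(3))
p,d=bot.read_camera('wrist'); save('w9',p); np.save('w9.npy',p); np.savez('w9o.npz',**{k:o[k] for k in('eef_pos','tool_rot')})
E
```

```text
19.025 [0.51670197 0.1192607  0.13324166] 0.247128822103735 [[-0.     0.999 -0.051]
 [ 0.003 -0.051 -0.999]
 [-1.    -0.    -0.003]]
```

View pics/w9.png

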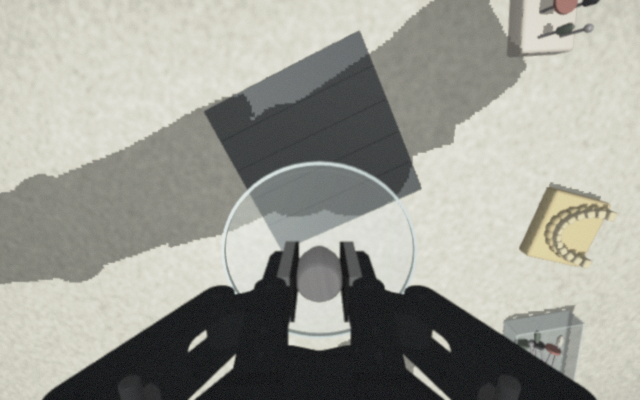

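The mat's four corners show at (205,111), (361,31), (421,188) and, through the clear lid, about (284,245). The knob is at (320,272).

```bash
python3 - <<'E'
from h import *
z=np.load('w9o.npz'); o={k:z[k] for k in z}
b=plane('wrist',[[205,111],[361,31],[421,188],[284,246]],.003,o)[:,:2]; print(b.round(4),b.mean(0),(b[0]+b[2])/2,(b[1]+b[3])/2,[np.linalg.norm(b[i]-b[i-1]) for i in range(4)])
h=o['eef_pos'][2]
print('knob',plane('wrist',[[319.5,273]],h+.022,o)[0]-o['eef_pos'])
# lid plate top rim points: height TCP-.003
q=plane('wrist',[[223,247],[414,247],[319,162]],h-.003,o)[:,:2]; print(q, 'lid c',[(q[0,0]+q[1,0])/2], q[2]-[0,.053])
print('TCP',o['eef_pos'])
E
```

```text
[[0.4195 0.1991]
 [0.5572 0.2552]
 [0.6119 0.1191]
 [0.4779 0.0662]] [0.5166182  0.15989043] [0.51568389 0.15907666] [0.51755251 0.16070419] [np.float64(0.14520170867969484), np.float64(0.14870261719632843), np.float64(0.14675400139413777), np.float64(0.14402180788148047)]
knob [-0.00068673  0.00480772  0.022     ]
[[0.46457863 0.12749514]
 [0.56657933 0.12218128]
 [0.51820644 0.1704196 ]] lid c [np.float64(0.5155789798370327)] [0.51820644 0.1174196 ]
TCP [0.51670197 0.1192607  0.13324166]
```

```bash
python3 - <<'E'
from h import *
rows,e=plan([.5165,.159,.06],Rdown(267),8); show(rows); print(e[0])
rows,e=plan([.5165,.159,.017],Rdown(267),8,start=e); show(rows); print(e[0])
E
```

```text
[[0.23,-0.01,-0.12,0,0,0],[0.23,0,-0.13,0,0,0],[0.23,-0.01,-0.12,0,0,0],[0.23,-0.01,-0.12,0,0,0],[0.23,-0.01,-0.13,0,0,0],[0.23,0,-0.12,0,0,0],[0.23,-0.01,-0.12,0,0,0],[0.23,-0.01,-0.13,0,0,0]]
[0.51637764 0.15918773 0.05981413]
[[0.13,0,0,0,0,0],[0.14,0,0,0,0,0],[0.13,0,0,0,0,0],[0.14,0,0,0,0,0],[0.13,0,0,0,0,0],[0.13,0,0.01,0,0,0],[0.14,0,0,0,0,0],[0.13,0,0,0,0,0]]
[0.51636205 0.15890535 0.0170132 ]
```

Request:
step_arm(
  plan=[
    [0.23,-0.01,-0.12,0,0,0],
    [0.23,0,-0.13,0,0,0],
    [0.23,-0.01,-0.12,0,0,0],
    [0.23,-0.01,-0.12,0,0,0],
    [0.23,-0.01,-0.13,0,0,0],
    [0.23,0,-0.12,0,0,0],
    [0.23,-0.01,-0.12,0,0,0],
    [0.23,-0.01,-0.13,0,0,0],
  ],
)

```text
t: 20.08
eef_pos: [0.5162, 0.1603, 0.0593]
tool_rot: [0.487, 0.513, 0.488, -0.512]
contact_force: [-1.1, 0.4, -1.4]
gripper_width: 0.247
```

```bash
python3 - <<'E'
from h import *
for n in ['wrist','top']:
    o=bot.get_obs(); p,d=bot.read_camera(n); print(o['eef_pos'])
    save('a_'+n,p if n=='wrist' else cv2.resize(p[190:300,220:430],None,fx=3.5,fy=3.5))
E
```

```text
[0.51620223 0.16031932 0.05927564]
[0.51550208 0.16103038 0.05836817]
```

View pics/a_wrist.png

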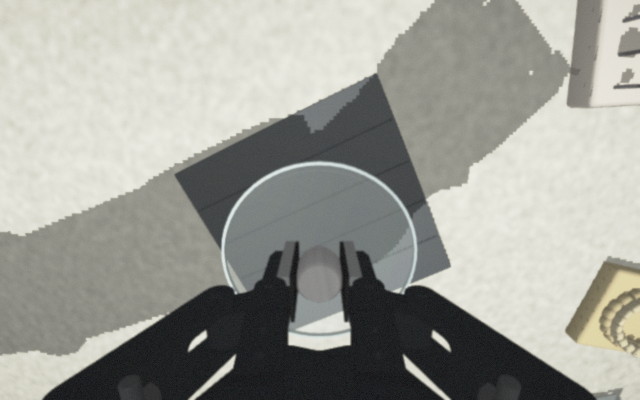

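```bash
python3 - <<'E'
from h import *
o=bot.get_obs(); b=plane('wrist',[[175,175],[378,73],[451,266]],.003,o)[:,:2]; print(b,(b[0]+b[2])/2,np.linalg.norm(b[0]-b[2]),o['eef_pos'])
E
```

```text
[[0.41804704 0.19892648]
 [0.55539639 0.25628168]
 [0.61107909 0.11991351]] [0.51456306 0.15941999] 0.20857713953294663 [0.51543506 0.16062196 0.058831  ]
```

Aligned to within about 1–2 mm. Lowering.

Request:
step_arm(
  plan=[
    [0.13,0,0.02,0,0,0],
    [0.14,-0.01,0.01,0,0,0],
    [0.13,0,0,0,0,0],
    [0.14,0,0,0,0,0],
    [0.13,0,0,0,0,0],
    [0.13,0,0,0,0,0],
    [0.14,0,0,0,0,0],
    [0.1,0,0,0,0,0],
  ],
)

```text
t: 21.18
eef_pos: [0.5157, 0.159, 0.0179]
tool_rot: [0.487, 0.513, 0.488, -0.512]
contact_force: [-0.0, 0.4, -0.7]
gripper_width: 0.248
```

Request:
step_arm(
  plan=[
    [0.025,0,0,0,0,0],
    [0.025,0,0,0,0,0],
    [0.025,0,0,0,0,0],
    [0,0,0,0,0,0],
  ],
)

```text
t: 21.68
eef_pos: [0.5158, 0.159, 0.0153]
tool_rot: [0.487, 0.513, 0.488, -0.512]
contact_force: [-0.1, 1.2, -1.3]
gripper_width: 0.243
```

Request:
step_arm(
  plan=[
    [0.02,0,0,0,0,0],
    [0.02,0,0,0,0,0],
    [0,0,0,0,0,0],
  ],
)

```text
t: 22.05
eef_pos: [0.5157, 0.159, 0.0136]
tool_rot: [0.487, 0.513, 0.488, -0.512]
contact_force: [-0.1, -0.5, -1.1]
gripper_width: 0.247
```

Request:
step_arm(
  plan=[
    [0.015,0,0,0,0,0],
    [0,0,0,0,0,0],
    [0,0,0,0,0,0],
  ],
)

```text
t: 22.42
eef_pos: [0.5158, 0.159, 0.0134]
tool_rot: [0.487, 0.513, 0.488, -0.512]
contact_force: [-2.1, -0.2, 4.8]
gripper_width: 0.246
```

Contact with the mat (about 5 N). Releasing gently.

Request:
step_arm(
  plan=[
    [0,0,0,0,0,0],
    [0,0,0,0,0,0],
    [0,0,0,0,0,0],
    [0,0,0,0,0,0],
    [0,0,0,0,0,0],
  ],
  fingers=-0.2,
)

```text
t: 23.05
eef_pos: [0.5158, 0.159, 0.0131]
tool_rot: [0.487, 0.513, 0.488, -0.512]
contact_force: [-0.1, -0.4, -0.0]
gripper_width: 0.597
```

Request:
step_arm(
  plan=[
    [-0.2,0,0,0,0,0],
    [-0.4,0,0,0,0,0],
    [-0.6,0,0,0,0,0],
    [-0.8,0,0,0,0,0],
    [-0.8,0,0,0,0,0],
    [-0.8,0,0,0,0,0],
    [-0.4,0,0,0,0,0],
    [0,0,0,0,0,0],
  ],
)

```text
t: 24.05
eef_pos: [0.5164, 0.1587, 0.1744]
tool_rot: [0.487, 0.514, 0.488, -0.511]
contact_force: [-0.2, -0.5, 0.6]
gripper_width: 0.6
```

```bash
python3 - <<'E'
from h import *
o=bot.get_obs(); print(o['t'],o['eef_pos'],o['contact_force'])
p,d=bot.read_camera('wrist'); save('f_w',p); np.save('fw.npy',p); np.savez('fwo.npz',**{k:o[k] for k in('eef_pos','tool_rot')})
p,d=bot.read_camera('scene'); save('f_s',cv2.resize(p[110:290,180:460],None,fx=2.8,fy=2.8,interpolation=cv2.INTER_CUBIC))
E
```

```text
24.05 [0.51636579 0.15870172 0.17437585] [-0.24011932 -0.51598563  0.5973415 ]
```

View pics/f_w.png

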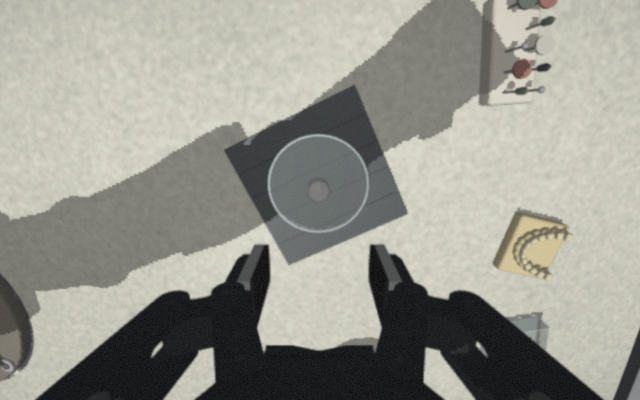

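View pics/f_s.png

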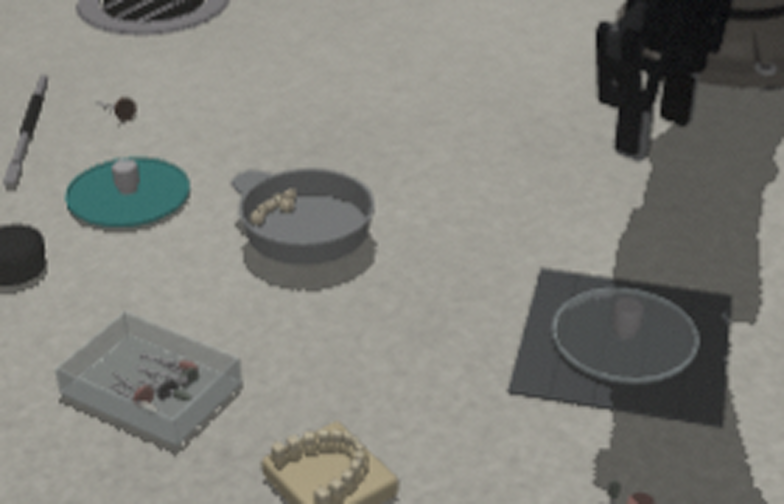

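```bash
python3 - <<'E'
from h import *
z=np.load('fwo.npz'); o={k:z[k] for k in z}
b=plane('wrist',[[225,150],[354,86],[408,213],[290,264]],.003,o)[:,:2]; print(b.round(4),b.mean(0))
q=plane('wrist',[[267,182],[369,182],[318,134],[318,232]],.010,o)[:,:2]; print('lid',(q[0]+q[1])/2,(q[2]+q[3])/2,'knob',plane('wrist',[[318,190]],.035,o))
E
```

```text
[[0.4196 0.1989]
 [0.5552 0.2548]
 [0.6129 0.1191]
 [0.4769 0.0629]] [0.51614891 0.15892336]
lid [0.51486553 0.1612324 ] [0.51465112 0.15760733] knob [[0.51473342 0.15923473 0.035     ]]
```

```bash
python3 -c "
from station import bot
print(bot.hand_in(), bot.get_obs()['t'])"
```

```text
the job is handed in; nothing more can be done
the job is handed in; nothing more can be done
```

The job is done and handed in at about 24 s; the hand-in gives no verdict.

- **Tipping:** I pressed the lip with the shut fingertips and tipped the dish to about 26° with the lid on (up to about 7 N). All four crowns slid to the lip side. I then let the dish rock slowly back level. With the lid still on, the crowns measured 28–39 mm from the knob axis towards the lip.
- **Lid:** I lifted it by the knob and set it knob up on the mat. In the last pictures its centre is about 1.5 mm from the mat's centre, and the crowns are still gathered at the lip.
- **Other things on the bench:** I saw no sign that any were disturbed. The gripper was open and clear of everything at hand-in.
- **Measurements that disagreed:** Top and wrist cameras differed by about 3 mm on the dish. One mid-carry reading of the knob was about 5 mm off because the fingers hid part of it, so I did not use it. The final check agreed with the value I did use.

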